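Mesh the chain sprocket on the opener's splined shaft and hold it down

ROBOT

A 6-joint arm with a two-finger parallel gripper is mounted at the origin on the work surface. World frame = base frame: x ahead of the robot, y to its left, z up, the work surface at z = 0. Lengths are in m, angles in rad, forces in N, time in s.
With the tool pointing down it reaches from about 0.35 to 0.85 m from the base axis. Payload 8.1 kg.
Tool frame: the origin (TCP) lies midway between the tips of the shut fingers; the grasp point (between the pads) lies 19 mm behind it; z points along the fingers, y is the line along which they close (so a half turn about z gives the same grasp; the last joint's range is limited). The gripper opens to 85 mm and grips with 20 to 120 N. Pads are 22 mm wide; open, the fingers measure 114 mm over their backs; the gripper's body (76 mm by 85 mm) begins 54 mm behind the grasp point. The pads swing forward as they close: fully open they stand 13 mm farther back than shut.
Start: joints at [1.19, 0.13, 1.488, -0, 1.523, -0.085], TCP at [0.175, 0.574, 0.231] pointing down, gripper open.
Joint ranges: [-2.96, 2.96], [-0.89, 2.26], [0.02, 2.5], [-1.34, 4.48], [0, 2.73], [-2.66, 2.66]. Speed limits (rad/s): [2.39, 2.39, 2.79, 3.14, 3.14, 3.14].

INTERFACE

Orientations are given as [roll, pitch, yaw] about the fixed x, y, z axes, in that order (R = Rz(yaw) Ry(pitch) Rx(roll)).
In Python, from cell import * gives the robot as it stands. Calls block until the motion is done:
- movep(position, orientation): joint-space move of the TCP to a pose.
- servo_line(position, ori=None, rate=0.15): straight line of the TCP; ori=None keeps the orientation; rate is the mean speed in m/s.
- goto_joints(angles): joint-space move.
- grip(opening, effort=None): finger opening in m; effort is the grip in N (None keeps the last); returns when the fingers have stopped.
- hold(seconds).
- ik(position, orientation): joint angles nearest the present ones, or None.
- sense(): the state.
- capture(name): name is "scene" or "top" or "wrist"; returns a dict with "pixels" (384x512x3 uint8, blue, green, red), "z_map" (384x512 float32, m along the optical axis (not along the pixel's ray), 0 where there is no reading), "K" (3x3 intrinsics, pixels), "dist" ([k1, k2, p1, p2, k3] as OpenCV has them; the pictures are not rectified), "position" and "attitude" of the camera in the world. Camera axes: x right, y up, looking along -z (the intrinsics and any distortion apply to the point x, -y, -z); pixel columns grow to the right and rows downward; lengths in m; the calibration is good to about 2 mm. A picture is of the moment at which its call begins.
A pose or a line that the arm cannot do raises PlanningError and nothing moves.
- close_job(): hands the job in; it is judged then, once.
Trained networks look in the newest picture that a camera, given by its name, has taken for a name from the list of things; names that differ only in an ending like _2 or _b are one class to them, and where a whole thing is asked for, a point or a joint stands for the part that bears it (a point fixed in the world has none). Each returns a list of dicts, best first, with "conf" (0 to 1); they miss things now and then, are a little off and sometimes report something else, mostly with a low value. They report only what shows in the picture. A call takes as long as a camera call.
- spot_in(target, camera): "pixel" ([column, row] in pixels, amid what is visible of it).
- tip_of(target, camera): "pixel" ([column, row] in pixels: a listed point, or the origin of a listed thing).
The state is a dict: "time_s": time; "joints": joint angles; "joint_vel": joint speeds; "joint_efforts": joint torques, N m; "ee_pos": TCP position; "tcp_rot": TCP orientation; "contact_force": force on the tool from outside, world axes, zero at the start; "torque": the same for the moment, N m; "grip_width": finger opening in m; "finger_force": force on a finger pad.
Only numpy, scipy, OpenCV 4.12 (cv2) and the standard library are available. Lean on these libraries where they do the work, as an engineer would, in place of code of your own. Each camera call takes 0.05 s, during which the arm holds its last target. There are 200 camera calls.

TASK

First push the front door of the garage-door opener shut until it seats on its catch and stays shut by itself. Then pick up the toothed chain sprocket, turn it until it meshes with the splined shaft on top of the opener, slide it home and press it well down against its spring collar, so that the dark clip groove near the shaft's end stands clear above the hub. Finish while still gripping it and pressing it down (a workmate will snap the clip on), and leave the other things on the bench where they are.

Things in the scene. Friction and masses are not known exactly. Their poses are not given: they have to be found in the camera images.
- opener: Fixed grey sheet-metal drive unit, 180 (x) x 220 (y) x 140 mm high, open at its front (-x side), which the door covers. Origin: centre of its underside, on the bench; x points from front to back, z up; turned by up to 0.25 rad. It cannot be shifted.
- door (a joint): Angle of the front door, rad: 0 = shut, grows as its free edge swings out to the robot; starts at 0.35 to 0.75. Light friction, stays where left. From about 0.08 rad a spring roller catch resists with up to 6 N at the free edge; past about 0.03 rad it snaps the door to 0 and holds it; short of that it pushes the door back out. Shut means under 0.02 with nothing touching the opener or its door.
- door_hinge (a point): Lower end of the door's vertical hinge line, 4 mm above the bench, at x = -90, y = +100 mm in the opener's frame. The door is an upright white panel, 200 mm from the hinge line to its free edge, 130 mm high, 6 mm thick; shut, it runs along the opener's -y. A finger lip 15 mm proud is 34 mm above the bench, near the free edge.
- door_edge (a point): Point on the door's outer face, 165 mm from the hinge line and 104 mm above the bench: a good place to push. Its frame turns with the door: -x is the outward normal of the face, 6 mm in front of the hinge line.
- shaft: Fixed upright steel splined shaft on the opener. Origin: on its axis, on the housing's top face (140 mm above the bench). Four splines (a cross 32 mm over the tips, each 8 mm wide) lie along its own +-x and +-y, at a random yaw, up to 50 mm above the origin; a round pilot 20 mm thick goes on to 62 mm, its last 4 mm chamfered. Dark clip groove at 56 to 57.5 mm. It does not turn.
- collar (a joint): Downward travel, m, of the dark spring collar (disc 48 mm wide round the shaft's foot): 0 = up, 0.010 = hard stop. Its top, on which the sprocket seats, is 22 mm above the shaft's origin when up. It takes 9 N to start and 0.7 N per mm more (16 N at 10 mm), the sprocket's weight included; that alone does not move it. Well pressed means 6 mm or more.
- sprocket: Steel sprocket, 0.3 to 0.54 kg, left or right of the opener. Origin: centre of underside. Toothed flange 92 mm wide, 6 mm thick; eight-sided hub 50 mm across flats, 40 mm high in all; flats face its +-x, +-y and diagonals. Through bore 35 mm wide, four keys 7 mm wide on the diagonals, 11.3 mm from the axis. Meshes with its x along the shaft's x or y; play 1.3 mm, 0.1 rad.
- pulley: Bystander, leave alone: loose steel pulley, smooth-rimmed, 80 mm in diameter, 24 mm high, plain round bore. Origin: centre of its underside.
- jar: Bystander, leave alone: glass jar, 60 mm in diameter, 85 mm high. Origin: centre of its underside.
- tin: Bystander, leave alone: tin can, 72 mm in diameter, 75 mm high. Origin: centre of its underside.

How it is judged:
On the way, in this order (a step that is already met when the one before it is completed fails the run):
1. the door is shut on its catch and no longer touched (value of joint door below 0.02 rad and contact force between opener and the arm below 0.3 N and contact force between opener and the fingers below 0.3 N), for 0.3 s.
2. the sprocket is meshed with the splines and has slid down onto the collar (horizontal distance between sprocket and shaft below 0.004 m and angle between sprocket's own z axis and vertical below 0.08 rad and (angle between the x axis of sprocket and the x axis of shaft, either way round below 0.17 rad or angle between the x axis of sprocket and the y axis of shaft, either way round below 0.17 rad) and z of sprocket in the frame of shaft below 0.025 m), for 0.2 s.
At the end, for the whole second after the job is handed in: Door on its catch (under 0.02 rad); sprocket meshed (within 4 mm of the axis, 0.08 rad of upright, 0.17 rad of a quarter turn), at rest, pressing the collar down 6 mm or more, the fingers holding it with over 5 N, all through the last second (value of joint door below 0.02 rad and horizontal distance between sprocket and shaft below 0.004 m and angle between sprocket's own z axis and vertical below 0.08 rad and (angle between the x axis of sprocket and the x axis of shaft, either way round below 0.17 rad or angle between the x axis of sprocket and the y axis of shaft, either way round below 0.17 rad) and z of sprocket in the frame of shaft below 0.0165 m and value of joint collar above 0.006 m and contact force between the fingers and sprocket above 5 N and linear speed of sprocket below 0.02 m/s); the arm keeps its last pose, push and grip.
It fails at once if the pulley is knocked or shifted by more than 30 mm (distance of pulley from where it was at the start of the episode above 0.03 m).
It fails at once if the jar is knocked or shifted by more than 30 mm (distance of jar from where it was at the start of the episode above 0.03 m).
It fails at once if the tin is knocked or shifted by more than 30 mm (distance of tin from where it was at the start of the episode above 0.03 m).
It also fails if it takes over 64 s, if anything falls off the work surface, if the arm or the gripper's body presses on something with over 40 N, if the wrist force passes 120 N, or if a joint passes its speed limit or range.

## Working session

There is one attempt and no reset: what is moved stays moved. The work goes in short steps, each a Python script; the robot and the scene stay as the last script left them, time stands still between calls to the robot, and variables do not carry over. Pictures are saved under pics/ and viewed, at most 10 in all, crops included, and the job is handed in when it is done.

```bash
ls; mkdir -p pics; cat > h.py <<'E'
from cell import *
import numpy as np, cv2
from scipy.spatial.transform import Rotation as R
def rotm(a):
    a=np.array(a,float)
    if a.shape==(3,3): return a
    return R.from_euler('xyz',a).as_matrix() if a.size==3 else None
def rays(c,px):
    px=np.array(px,float).reshape(-1,1,2)
    u=cv2.undistortPoints(px,np.array(c['K']),np.array(c['dist'])).reshape(-1,2)
    return np.c_[u[:,0],-u[:,1],-np.ones(len(u))]@rotm(c['attitude']).T
def deproj(c,px):
    px=np.array(px,float).reshape(-1,2); p=px.round().astype(int)
    z=c['z_map'][p[:,1].clip(0,383),p[:,0].clip(0,511)]
    return np.array(c['position'])+rays(c,px)*z[:,None]
def atz(c,px,z):
    r=rays(c,px); o=np.array(c['position']); return o+r*((z-o[2])/r[:,2])[:,None]
def cloud(c):
    v,u=np.mgrid[0:384,0:512]; px=np.c_[u.ravel(),v.ravel()]
    m=c['z_map'].ravel()>0
    return deproj(c,px[m]),px[m]
E
python3 - <<'E'
from h import *
np.set_printoptions(precision=4,suppress=True)
ims=[]
for n in ['scene','top']:
    c=capture(n); cv2.imwrite(f'pics/{n}0.png',c['pixels'])
    print(n,c['position'],c['attitude'],c['K'],c['dist'])
    for t in ['opener','door','door_hinge','door_edge','shaft','sprocket','pulley','jar','tin']:
        for f in (spot_in,tip_of):
            try: r=f(t,n)
            except Exception as e: print(t,e);continue
            print(t,f.__name__,[(np.round(d['pixel'],1).tolist(),round(d['conf'],2),deproj(c,d['pixel'])[0].round(3).tolist()) for d in r[:2]])
print(sense())
E
```

```text
cell.py
pics
scene [ 0.3603 -0.2877  1.1841] [ 0.3336 -0.0055 -0.6176] [[415.7767   0.     252.142 ]
 [  0.     415.7767 186.7904]
 [  0.       0.       1.    ]] [-0.1321  0.      0.      0.      0.    ]
opener call [([260.9, 165.7], 0.84, [0.63, 0.04, 0.137])]
opener call [([264.2, 174.4], 0.62, [0.621, 0.014, 0.14])]
door call [([222.1, 206.1], 0.64, [0.48, 0.008, 0.133])]
door it knows: door_edge, door_hinge, jar, opener, pulley, shaft, sprocket, tin
door_hinge call []
door_hinge call [([224.1, 163.5], 0.79, [0.575, 0.151, 0.01]), ([298.1, 305.9], 0.53, [0.5, -0.315, 0.037])]
door_edge call [([222.7, 201.4], 0.68, [0.488, 0.017, 0.135])]
door_edge call [([220.4, 212.3], 0.83, [0.477, 0.022, 0.039])]
shaft call []
shaft call [([271.1, 156.2], 0.78, [0.658, 0.035, 0.174])]
sprocket call [([291.3, 304.3], 0.56, [0.488, -0.301, 0.038]), ([223.5, 200.5], 0.47, [0.493, 0.022, 0.122])]
sprocket call [([293.4, 301.2], 0.59, [0.502, -0.298, -0.001])]
pulley call [([156.3, 133.5], 0.62, [0.458, 0.366, -0.001])]
pulley call [([158.9, 136.9], 0.58, [0.457, 0.338, 0.022])]
jar call [([374.8, 3
[... 1475 characters left out ...]
394.6, 174.2], 0.87, [0.63, -0.456, 0.089])]
tin call [([111.2, 162.1], 0.64, [0.643, 0.452, 0.075]), ([241.6, 214.3], 0.29, [0.491, 0.029, 0.002])]
tin call [([113.0, 164.0], 0.8, [0.638, 0.446, 0.073])]
{'time_s': 1.8, 'joints': array([ 1.1896,  0.1304,  1.4882,  0.    ,  1.523 , -0.0854]), 'joint_vel': array([-0.0001,  0.0005, -0.0002, -0.0005, -0.0024,  0.0009]), 'joint_efforts': array([  0.0003, -56.9309, -50.0852,  -0.0001,   0.0014,   0.0001]), 'ee_pos': array([0.1749, 0.574 , 0.2313]), 'tcp_rot': array([ 3.1416, -0.    ,  2.8458]), 'contact_force': array([-0.3989,  0.5568, -0.1169]), 'torque': array([-0.0315, -0.0491, -0.0376]), 'finger_force': 0.0, 'grip_width': 0.08543665888919298}
```

```bash
cat > m.py <<'E'
from h import *
np.set_printoptions(precision=4,suppress=True)
def sel(P,c,r,z0,z1): return P[(np.hypot(P[:,0]-c[0],P[:,1]-c[1])<r)&(P[:,2]>z0)&(P[:,2]<z1)]
if __name__=='__main__':
  for n in ['scene','top']:
    c=capture(n); P,_=cloud(c)
    o=sel(P,(.64,.05),.2,.136,.146)
    r=cv2.minAreaRect((o[:,:2]*1000).astype(np.float32)); print(n,'opener',len(o),r, 'z',np.median(o[:,2]))
    d=P[(P[:,2]>.05)&(P[:,2]<.145)&(P[:,0]<.56)&(P[:,0]>.38)&(abs(P[:,1]-.06)<.2)]
    dt=d[d[:,2]>.128]
    print('door top',len(dt),cv2.minAreaRect((dt[:,:2]*1000).astype(np.float32)))
    s=sel(P,(.655,.036),.04,.192,.215); print('pilot',len(s),s.mean(0),s[:,2].max())
    s=sel(P,(.505,-.306),.04,.034,.05); print('hub',len(s),s.mean(0),np.median(s[:,2]),cv2.minAreaRect((s[:,:2]*1000).astype(np.float32)))
    cv2.imwrite(f'pics/{n}1.png',cv2.resize(c['pixels'][80:330,100:430],None,fx=2.4,fy=2.4,interpolation=cv2.INTER_CUBIC))
E
python3 m.py
```

```text
scene opener 4348 ((609.295654296875, 48.53334045410156), (298.01861572265625, 222.6924591064453), 4.416266918182373) z 0.13969449911502563
door top 153 ((511.4212646484375, 54.051021575927734), (184.87960815429688, 6.164543151855469), 58.57707595825195)
pilot 55 [0.6654 0.0364 0.1992] 0.2052078220871716
hub 191 [ 0.5046 -0.3005  0.0394] 0.03940002536240894 ((504.8099670410156, -300.65423583984375), (50.796112060546875, 50.94924545288086), 40.89289855957031)
top opener 3710 ((610.153564453125, 47.965660095214844), (298.7638854980469, 220.61293029785156), 4.853792190551758) z 0.1408937550896534
door top 123 ((514.6204833984375, 53.549278259277344), (184.70950317382812, 13.614601135253906), 59.38733673095703)
pilot 48 [0.6658 0.0381 0.2002] 0.2071931830050644
hub 128 [ 0.5056 -0.3003  0.0404] 0.040282655512246746 ((505.3061218261719, -301.1565856933594), (48.90361785888672, 47.27338409423828), 44.85197830200195)
```

View pics/top0.png

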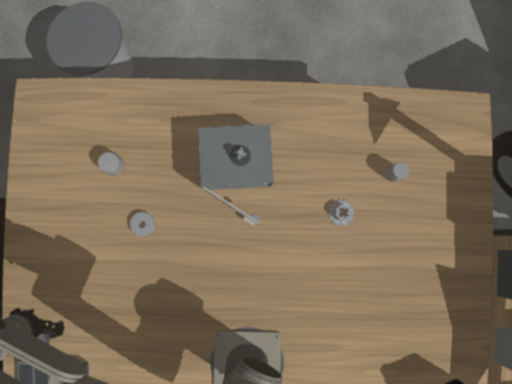

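View pics/scene1.png

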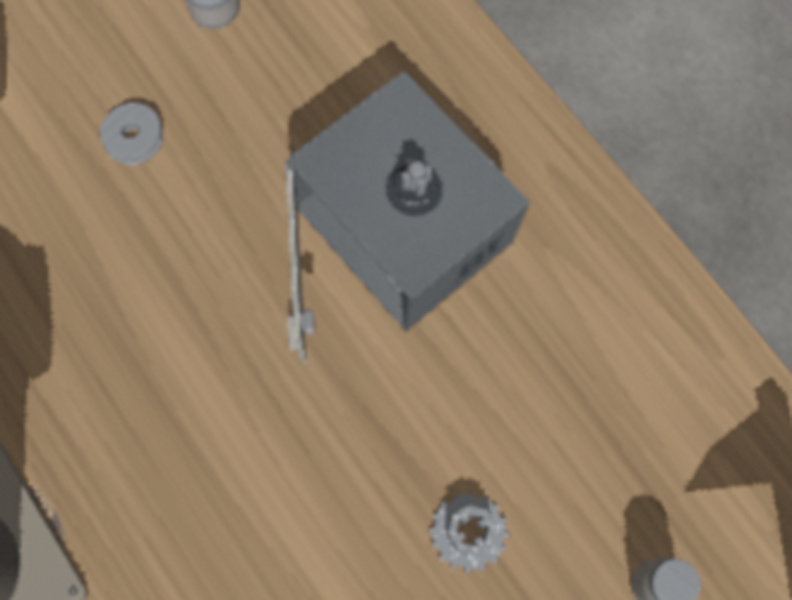

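```bash
cat > d.py <<'E'
from m import *
res=[]
for n in ['scene','top']:
    c=capture(n); P,_=cloud(c)
    o=sel(P,(.66,.05),.2,.136,.146); o=o[(o[:,0]>.572)]
    # back edge & side edges via hull rect
    r=cv2.minAreaRect((o[:,:2]*1000).astype(np.float32)); b=cv2.boxPoints(r)
    ang=r[2] if r[2]<45 else r[2]-90; a=np.radians(ang)
    u=np.array([np.cos(a),np.sin(a)]);v=np.array([-u[1],u[0]])
    pb=b@np.c_[u,v]; xb=pb[:,0].max(); yc=(pb[:,1].max()+pb[:,1].min())/2
    cen=(u*(xb-90)+v*yc)/1000; hin=cen-.09*u+.1*v
    dt=P[(P[:,2]>.128)&(P[:,2]<.14)&(P[:,0]<.555)&(P[:,0]>.4)&(abs(P[:,1]-.06)<.2)]
    l=cv2.fitLine(dt[:,:2].astype(np.float32),cv2.DIST_HUBER,0,.001,.001).ravel()
    d=l[:2]*(-np.sign(l[1])); th=a-np.arctan2(d[0],-d[1])
    off=np.cross(d,l[2:]-hin)
    # opener face check: front edge of top face
    print(n,r,'a',a,'cen',cen,'hinge',hin,'theta',th,'line offset from hinge',off)
    res.append([*hin,a,th])
print(np.mean(res,0)); np.save('door.npy',np.mean(res,0))
E
python3 d.py
cat > push.py <<'E'
from m import *
hx,hy,a,th=np.load('door.npy')
def pose(t,gap,z):
    d=np.array([np.sin(a-t),-np.cos(a-t)]); n=np.array([np.cos(a-t),np.sin(a-t)])
    p=np.array([hx,hy])+.165*d-n*(.006+.011+gap)
    return [*p,z],[np.pi,0,a-t]
grip(0.0,40)
p,o=pose(th,.035,.22); movep(p,o)
p,o=pose(th,.035,.092); servo_line(p,o,rate=.2)
hold(.2); f0=np.array(sense()['contact_force']); print('bias',f0,sense()['ee_pos'])
t=th; log=[]
p,o=pose(th,.003,.092); servo_line(p,o,rate=.1)
for t in list(np.arange(th-.1,.12,-.1))+[.12]:
    p,o=pose(t,0,.092); servo_line(p,o,rate=.12)
    log.append((t,*(np.array(sense()['contact_force'])-f0)))
for t in np.arange(.1,-.05,-.01):
    p,o=pose(t,0,.092); servo_line(p,o,rate=.05)
    f=np.array(sense()['contact_force'])-f0; log.append((t,*f))
    if t<.06 and np.hypot(f[0],f[1])>14: break
print(np.array(log)); print(sense()['ee_pos'],sense()['time_s'])
E
python3 push.py
```

```text
bias [-0.5819  0.4316 -0.0646] [0.4424 0.0308 0.0936]
[[  0.5258   0.407   -0.0215  -0.4506]
 [  0.4258  -0.0247   0.2154   0.5408]
 [  0.3258  -0.2436  -0.2241   0.1987]
 [  0.2258   0.636   -0.8214  -0.1439]
 [  0.1258   0.5234  -0.5468   0.2665]
 [  0.12     0.1396  -0.4605   0.332 ]
 [  0.1      0.8218  -0.5877   0.4981]
 [  0.09    -2.4951  -0.4859   0.0745]
 [  0.08    -6.4915  -0.6463   2.1979]
 [  0.07    -6.5177   0.1226   0.6815]
 [  0.06    -6.065   -0.6831   0.9428]
 [  0.05    -4.461   -0.2807  -0.1765]
 [  0.04    -3.2942  -0.0769  -0.5293]
 [  0.03    -0.0836  -0.3153   0.0214]
 [  0.02     1.1716  -0.0227   1.3554]
 [  0.01    -2.1521  -0.0648   2.975 ]
 [  0.     -10.8938  -0.3728   8.8866]
 [ -0.01   -19.8627  -2.4351  14.9219]]
[ 0.5661 -0.0211  0.0918] 11.125
```

```bash
cat > look1.py <<'E'
from push_pose import *
from m import *
p,o=pose(0,.05,.10); servo_line(p,o,rate=.2)
hold(.3)
p[2]=.28; servo_line(p,o,rate=.3)
c=capture('scene'); P,_=cloud(c)
d=P[(P[:,2]>.126)&(P[:,2]<.136)&(P[:,0]<.585)&(P[:,0]>.4)&(abs(P[:,1]-.06)<.2)]
print('door pts x range',d[:,0].min(),d[:,0].max(),len(d))
grip(.085)
movep([.48,-.30,.30],[np.pi,0,-.55+np.pi/2]); 
c=capture('wrist'); print(c['position'],c['attitude'],sense()['joints'],sense()['time_s'])
cv2.imwrite('pics/w1.png',c['pixels'])
for f in (spot_in,tip_of):
    print([(d['pixel'],d['conf'],deproj(c,d['pixel'])) for d in f('sprocket','wrist')])
np.savez('w1.npz',**c)
E
sed -n 1,6p push.py > push_pose.py; python3 look1.py
```

```text
door pts x range 0.5796367019635326 0.5846614969560989 25
[ 0.5249 -0.2273  0.4428] [-0.3313 -0.0003 -0.5515] [-0.6479  0.0197  1.4805  0.0003  1.6416 -0.098 ] 14.7667
[([274.8, 120.9], 0.84, array([[ 0.51  , -0.2878,  0.0411]]))]
[([275.3, 126.4], 0.81, array([[ 0.5055, -0.3003,  0.0004]]))]
```

View pics/w1.png

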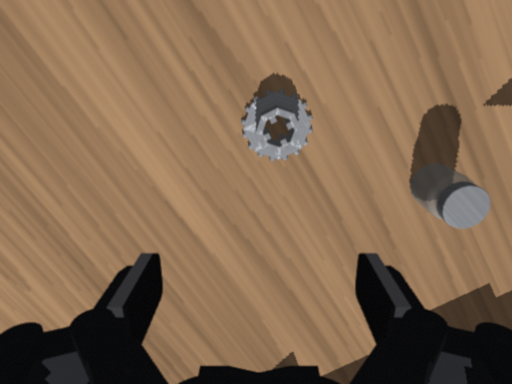

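```bash
cat > look2.py <<'E'
from m import *
def ortho(c,cen,z,half,s=.00025):
    n=int(2*half/s); i,j=np.mgrid[0:n,0:n]
    X=np.c_[cen[0]-half+j.ravel()*s,cen[1]+half-i.ravel()*s,np.full(n*n,z)]
    q=(X-np.array(c['position']))@rotm(c['attitude']); q=q*[1,-1,-1]
    uv,_=cv2.projectPoints(q,np.zeros(3),np.zeros(3),np.array(c['K']),np.array(c['dist']))
    m=uv.reshape(n,n,2).astype(np.float32)
    return cv2.remap(c['pixels'],m[...,0],m[...,1],cv2.INTER_CUBIC)
if __name__=='__main__':
  sp=np.array([.505,-.301]); sh=np.array([.6655,.037])
  for nm,cen,z,off,zs,yaw in [('sh',sh,.32,.03,.19,np.pi/2+.05),('sp',sp,.17,.03,.04,-.55+np.pi/2)]:
    ah=np.array([np.cos(yaw-np.pi/2+1.571),np.sin(yaw-np.pi/2+1.571)])
    ah=np.array([np.sin(yaw-1.571+0)*-1,np.cos(yaw-1.571)])
    p=cen-ah*off
    movep([*p,z],[np.pi,0,yaw])
    for k in range(1):
      c=capture('wrist'); np.savez(f'{nm}.npz',**c)
      P,px=cloud(c)
      print(nm,[(d['pixel'],round(d['conf'],2)) for d in tip_of({'sp':'sprocket','sh':'shaft'}[nm],'wrist')])
      s=sel(P,cen,.04,.198,.21) if nm=='sh' else sel(P,cen,.04,.037,.045)
      print(len(s),s.mean(0),s.min(0),s.max(0))
  a=np.load('sp.npz');b=np.load('sh.npz')
  cv2.imwrite('pics/o.png',np.hstack([ortho(a,sp,.04,.05),ortho(b,sh,.19,.05)]))
  print(sense()['time_s'])
E
python3 look2.py
```

```text
sh [([259.6, 127.7], 0.94)]
491 [0.6676 0.0392 0.2013] [0.6578 0.0291 0.198 ] [0.6774 0.0488 0.204 ]
sp [([258.3, 129.6], 0.58)]
1965 [ 0.5074 -0.2997  0.0402] [ 0.4815 -0.3256  0.037 ] [ 0.5327 -0.2746  0.0428]
17.925
```

View pics/o.png

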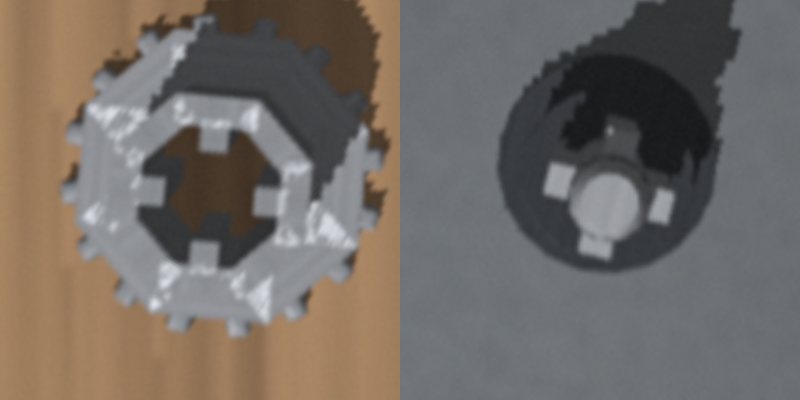

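The orthophoto shows the sprocket's keys at (215,137), (205,255), (150,190) and (268,200), so they lie at −4.8° mod 90. The spline tops are at (559,181), (661,205) and (596,247), so about −13°. Next I check for camera offset with two opposite wrist views of the shaft.

```bash
cat > look3.py <<'E'
from look2 import *
sh=np.array([.6676,.039]); out=[]
def pil(c):
    P,_=cloud(c); s=sel(P,sh,.02,.1995,.206)
    (x,y),r=cv2.minEnclosingCircle((s[:,:2]*1000).astype(np.float32))
    return s[:,:2].mean(0),np.array([x,y])/1000,r
def spl(c):
    o=cv2.cvtColor(ortho(c,sh,.19,.03,.0002),cv2.COLOR_BGR2GRAY); return o
for i,y in enumerate([np.radians(30),np.radians(210)]):
    ah=np.array([np.cos(y),np.sin(y)]); p=sh-.03*ah
    movep([*p,.32],[np.pi,0,y]); hold(.2)
    c=capture('wrist'); np.savez(f'sh{i}.npz',**c); print(y,pil(c),sense()['ee_pos']); out.append(ortho(c,sh,.19,.05))
print('old',pil(np.load('sh.npz')),sense()['time_s'])
cv2.imwrite('pics/o2.png',np.hstack(out))
E
python3 look3.py
```

```text
0.5235987755982988 (array([0.6679, 0.0391]), array([0.6675, 0.0388]), 9.480305671691895) [0.6415 0.0231 0.3196]
3.6651914291880923 (array([0.6676, 0.0386]), array([0.6679, 0.0385]), 9.664250373840332) [0.6936 0.054  0.3201]
old (array([0.6675, 0.0391]), array([0.6673, 0.0389]), 9.585000991821289) 22.5583
```

View pics/o2.png

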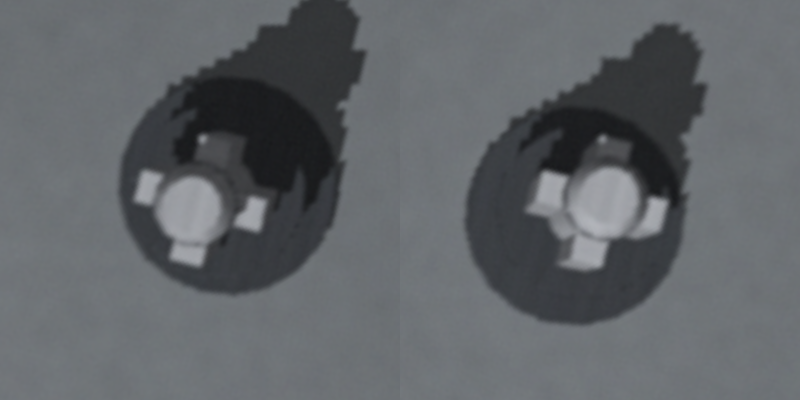

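```bash
cat > pick.py <<'E'
from m import *
y1=np.radians(40.2); y2=np.radians(76.4)
grip(.085)
movep([.5074,-.2997,.12],[np.pi,0,y1])
servo_line([.5074,-.2997,.010],[np.pi,0,y1],rate=.1)
f0=np.array(sense()['contact_force'])
w=grip(0.0,90); hold(.3); s=sense(); print('w',s['grip_width'],s['finger_force'],np.array(s['contact_force'])-f0,s['ee_pos'])
servo_line([.5074,-.2997,.25],rate=.15); hold(.3); s=sense(); print('w',s['grip_width'],s['finger_force'],np.array(s['contact_force'])-f0,s['torque'])
if s['grip_width']>.04:
    movep([.6677,.0389,.25],[np.pi,0,y2]); hold(.3); s=sense(); print(s['ee_pos'],s['tcp_rot'],s['time_s'],s['contact_force'])
    c=capture('wrist'); cv2.imwrite('pics/w3.png',c['pixels']); np.savez('w3.npz',**c)
E
python3 pick.py
```

```text
w 0.048508410405243736 94.52580663375556 [ 0.7705 -0.428   5.1099] [ 0.5081 -0.3001  0.011 ]
w 0.0483795321608564 93.4784981701523 [ 1.0188 -0.0093 -2.8614] [-0.0437  0.021  -0.03  ]
[0.6677 0.0379 0.2501] [3.1414 0.0001 1.3319] 30.5083 [ 0.2441  0.249  -2.6758]
```

View pics/w3.png

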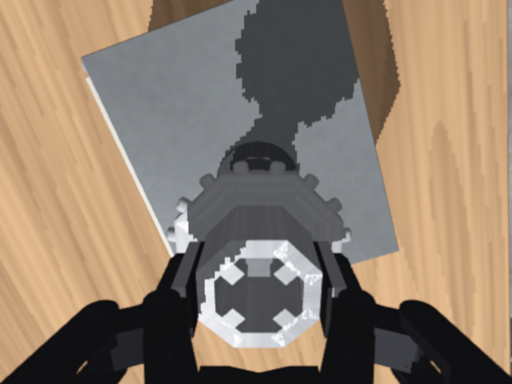

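The sprocket is held square: hub at (260,292), keys on the image diagonals, door edge flush with the housing on the left. I check the hub centre against the TCP, then insert.

```bash
python3 - <<'E'
from look2 import *
c=np.load('w3.npz')
P,_=cloud(c); cen=np.array([.6677,.0389])
s=P[(np.hypot(*(P[:,:2]-cen).T)<.03)&(abs(P[:,2]-.28)<.02)]
z=np.median(s[:,2]); s=s[abs(s[:,2]-z)<.0025]
print(z,len(s),s.mean(0),s.min(0),s.max(0))
A=np.c_[s[:,:2]-cen,np.ones(len(s))]; print('tilt',np.linalg.lstsq(A,s[:,2],rcond=None)[0])
cv2.imwrite('pics/o3.png',ortho(c,cen,z,.04,.0001))
E
```

```text
0.27890264330554687 7893 [0.6683 0.039  0.2791] [0.6415 0.0101 0.2764] [0.6974 0.0641 0.2814]
tilt [-0.0005  0.0002  0.2791]
```

View pics/o3.png

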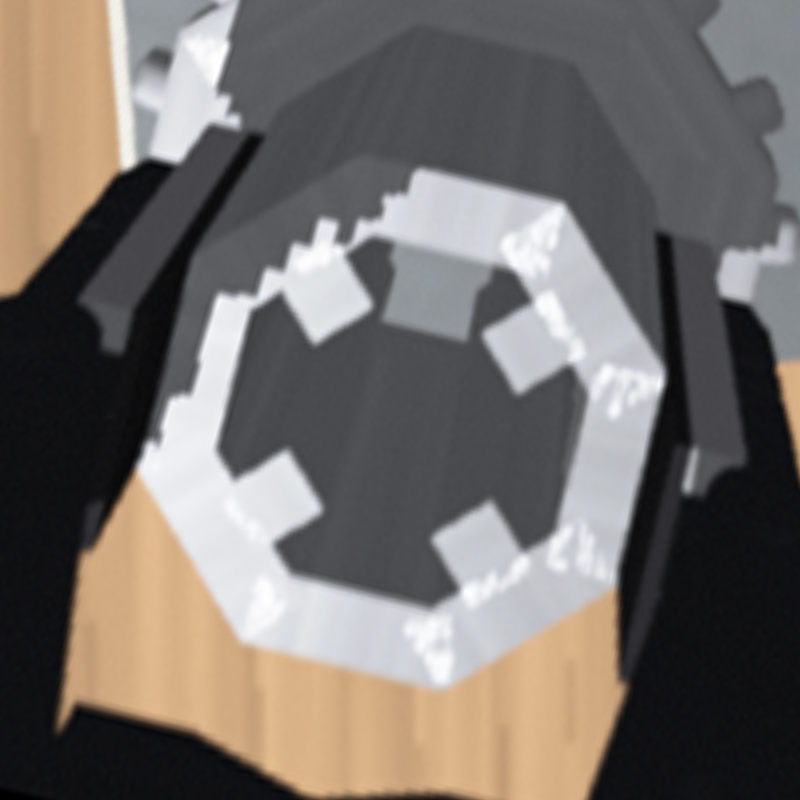

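```bash
cat > ins.py <<'E'
from m import *
x,y=.6675,.0410
servo_line([x,y,.25],rate=.05); hold(.3); f0=np.array(sense()['contact_force']); print(f0)
for z in [.222,.214,.210,.206,.203,.200,.197,.194,.190,.186,.182,.178,.175]:
    servo_line([x,y,z],rate=.04); s=sense(); f=np.array(s['contact_force'])-f0
    print(z,f,np.array(s['torque']),s['ee_pos'],s['grip_width'])
    if abs(f[2])>15 or np.hypot(f[0],f[1])>15: print('STOP'); break
print(s['time_s'])
E
python3 ins.py
```

```text
[ 0.0842 -0.0074 -3.4129]
0.222 [-0.0939 -0.3791  0.0528] [ 0.0156 -0.0156 -0.0287] [0.6676 0.041  0.2223] 0.04861234047034029
0.214 [0.1128 0.1497 0.8323] [-0.0236  0.0248  0.028 ] [0.6672 0.041  0.2133] 0.04901959292637743
0.21 [-0.0242  0.2473 -0.4106] [ 0.0133 -0.0061  0.0277] [0.6673 0.041  0.2096] 0.04846116640610151
0.206 [0.1044 0.1819 0.4781] [ 0.0122 -0.0303 -0.0613] [0.6673 0.041  0.2055] 0.04817259374951808
0.203 [-0.1553 -0.5571  0.8953] [ 0.0059 -0.0104  0.0243] [0.6673 0.041  0.2026] 0.04858918971096304
0.2 [0.0752 0.4207 0.4315] [-0.0196 -0.0008 -0.0107] [0.6673 0.041  0.1996] 0.0488584342405435
0.197 [-0.2359  0.308   0.8014] [ 0.0101 -0.0277 -0.0285] [0.6673 0.041  0.1966] 0.04854047461058597
0.194 [-0.2523  0.0899  0.0523] [-0.0422 -0.0215  0.0008] [0.6673 0.041  0.1936] 0.048371112658948785
0.19 [-1.1505 -0.0227  0.1609] [ 0.007  -0.0059  0.0113] [0.6672 0.041  0.1894] 0.048555202973443116
0.186 [ 0.4818 -0.0581  0.2724] [-0.0217  0.0188  0.0193] [0.6672 0.041  0.1855] 0.04843652643734105
0.182 [ 0.0304 -0.6126  0.539 ] [ 0.004  -0.0554 -0.0682] [0.6672 0.041  0.1815] 0.048425215421625034
0.178 [0.082  0.2471 1.2631] [ 0.0111 -0.0059  0.0229] [0.6672 0.041  0.1775] 0.048553369292309884
0.175 [0.4607 0.6224 0.0394] [0.045  0.0118 0.027 ] [0.6673 0.041  0.1746] 0.04832509252974958
35.0583
```

```bash
cat > press.py <<'E'
from m import *
x,y=.6675,.0410; fb=-3.3
for z in np.arange(.174,.1619,-.001):
    servo_line([x,y,z],rate=.02); hold(.1); s=[sense()]; 
    for k in range(4): hold(.02); s.append(sense())
    f=np.mean([q['contact_force'] for q in s],0)-[0,0,fb]; e=np.mean([q['ee_pos'] for q in s],0)
    print(round(z,4),f,e,s[-1]['finger_force'])
    if f[2]>24: break
print(s[-1]['time_s'])
c=capture('wrist'); cv2.imwrite('pics/w4.png',c['pixels']); P,_=cloud(c)
s=P[(np.hypot(P[:,0]-.6677,P[:,1]-.0389)<.026)&(P[:,2]>.185)&(P[:,2]<.2)]; print('hub top',np.median(s[:,2]))
s=P[(np.hypot(P[:,0]-.6677,P[:,1]-.0389)<.008)&(P[:,2]>.198)&(P[:,2]<.208)]; print('pilot',np.median(s[:,2]))
E
python3 press.py
```

```text
0.174 [-0.0563  0.1348  0.6747] [0.6675 0.041  0.1741] 93.61269297078252
0.173 [0.1646 0.0287 0.7723] [0.6675 0.041  0.173 ] 93.8244046177715
0.172 [-3.607  -0.0122  8.699 ] [0.6676 0.041  0.173 ] 94.13643540814519
0.171 [-4.3372 -0.0521  9.8191] [0.6676 0.041  0.1721] 94.23307956196368
0.17 [-5.3457  0.1042 10.4051] [0.6676 0.041  0.1712] 94.3096796516329
0.169 [-5.119   0.0885 10.6868] [0.6676 0.041  0.1703] 94.38883719965816
0.168 [-5.7431  0.0558 11.3381] [0.6677 0.041  0.1694] 94.46433378383517
0.167 [-6.2371  0.0753 11.9513] [0.6677 0.041  0.1685] 94.54257471486926
0.166 [-6.4657  0.0458 12.7527] [0.6677 0.041  0.1676] 94.61973320692778
0.165 [-6.7672 -0.0741 13.4564] [0.6677 0.041  0.1668] 94.69722820445895
0.164 [-6.6642  0.2808 13.8914] [0.6677 0.041  0.1659] 94.77508189156651
0.163 [-7.8741 -0.1163 14.3945] [0.6677 0.041  0.165 ] 94.85186202451587
0.162 [-7.7183  0.0954 15.0592] [0.6677 0.041  0.1641] 94.92916384711862
40.475
hub top 0.19320390101982535
pilot 0.20200247455604403
```

View pics/w4.png

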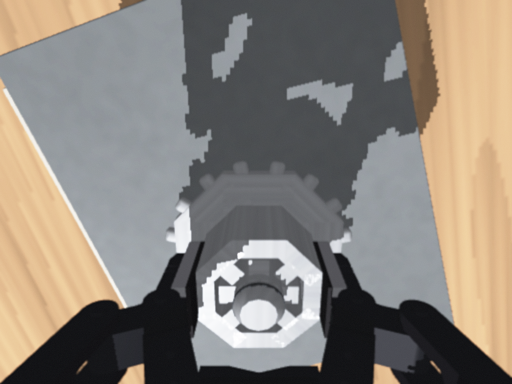

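The hub top measures 0.193, so the collar is about 9 mm down. The groove stands clear, the pilot shows at (258,308) in the bore, and the door edge is flush. Handing in.

```bash
python3 -c "
from cell import *
hold(.5); print(close_job())"
```

```text
the job is handed in; nothing more can be done
None
```

The job is handed in (no verdict came back): the door is shut on its catch, and the sprocket is meshed and still gripped, pressing the collar down about 9 mm with the clip groove clear above the hub.

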